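# Post a returned pack through the spring flap

## Task

Post the pack of tablet strips that lies in front of the returns box's spring flap: push the flap open with one finger, not with the pack, and while that finger holds it open push the pack through with the other finger until it drops into the well behind. Slide the pack along the ledge and never lift or carry it; finish with the flap shut again behind it, and leave the carton beside it on the ledge and the other things on the table where they are.

Things in the scene. Friction and masses are not known exactly. Their poses are not given: they have to be found in the camera images.
- returns_box: Plain grey plastic returns box fixed to the table, 264 x 210 mm. Origin on the table, under the shut flap, mid-lane; x points from the ledge (robot side) through the flap to the well, y left, z up. Its flat ledge, 60 mm above the table, spans x -115 to +6, y -115 to +95 mm. A 12 mm square stop post stands at x -7, y -63 mm, 49 mm above the ledge.
- flap (a joint): Angle of the flap about its upright hinge: 0 shut (it stands across the lane along the box's y), growing as its free right edge swings away from the robot, over the well, up to 1.48 rad. A weak spring shuts it whenever it is let go (about 0.02 N m when shut, 0.06 N m wide open).
- flap_panel: The flap: an upright aluminium plate, 4 mm thick, 138 mm long from the hinge, from 5 to 49 mm above the ledge, open above (no frame over it). Origin on the hinge axis 4 mm above the ledge; the plate runs along its own -y and its own x is the side away from the robot when shut. It turns with the flap.
- flap_hinge (a point): Foot of the flap's upright hinge axis at the ledge's height: x 0, y +80 mm in the box's frame (the left end of the flap). The hinge barrel is 13 mm thick, and the steel pin ends 52 mm above the ledge.
- pack_center (a point): Centre of the pack of tablet strips with a rubber band round it, 46 mm along its x (the way it is to be pushed), 83 mm along its y, 24 mm high, 90 g, loose on the ledge in front of the flap; this point is 12 mm above the ledge. Its axes are those of the box at the start, apart from a slight turn.
- well (a point): Middle of the floor of the well behind the flap, 10 mm above the table. The well is open above and spans x 6 to 142 mm, y -70 to +87 mm in the box's frame; its rim is 60 mm above the table (68 mm at the back wall).
- carton: Bystander on the ledge, to the right of the pack: small long ointment carton, 99 mm along its x, 31 mm wide, 27 mm high, loose. Origin at the centre of its underside.
- desk_stapler: Bystander on the table, right of the box: stapler, 125 x 30 x 55 mm, loose. Origin at the centre of its underside.
- tablet_carton: Bystander on the table, left of the box: upright medicine carton, 75 x 63 x 83 mm, loose. Origin at the centre of its underside.
- tube: Bystander on the table, right front: small tube lying down, 88 x 22 x 22 mm, loose. Origin at the centre of its underside.
- pack: The same pack of tablet strips; origin at the centre of its underside.
Mind the look-alikes: they are no part of the job. What is shaped like the pack but pink or yellow is not meant.

How it is judged:
By the outcome, as a careful person would: the job done as asked, in the order asked, and still so for the second after the job is handed in, with the robot touching nothing.
It also fails if it takes over 40 s, if anything falls off the work surface, if the arm or the gripper's body presses on something with over 40 N, if the wrist force passes 120 N, or if a joint passes its speed limit or range.

## Robot

A 6-joint arm with a two-finger parallel gripper is mounted at the origin on a cart in front of the work surface, level with it; the furniture and walls round the work are solid. World frame = base frame: x ahead of the robot, y to its left, z up, the work surface at z = 0. Lengths are in m, angles in degrees, forces in N, time in s.
With the tool pointing down it reaches from about 0.425 to 0.95 m from the base axis. Payload 14.7 kg.
Tool frame: the origin (TCP) lies on the centre line of the jaws, within the pads' length; the fingertips stand 14 mm ahead of it and the grasp point (between the pads) lies 5 mm behind it; z points along the fingers, y is the line along which they close (so a half turn about z gives the same grasp; the last joint's range is limited). The gripper opens to 85 mm and grips with 20 to 120 N. Pads are 22 mm wide; open, the fingers measure 114 mm over their backs; the gripper's body (76 mm by 85 mm) begins 54 mm behind the grasp point. The pads swing forward as they close: fully open they stand 13 mm farther back than shut.
Start: joints at [-67.414, 27.513, 91.461, -0, 61.026, -2.67], TCP at [0.277, -0.588, 0.245] pointing down, gripper open.
Joint ranges: [-157.49, 157.49], [-46.99, 117.5], [13.45, 153.17], [-89.5, 269.5], [5.16, 153.95], [-167.48, 167.48]. Speed limits (degrees/s): [108.29, 108.29, 136.94, 172.46, 172.46, 172.46].

## Interface

Orientations are given as a 3x3 rotation matrix whose columns are the frame's x, y, z axes.
In Python, from cell import r gives the robot as it stands. The module is installed in compiled form; this text tells all that it offers. Calls block until the motion is done:
- r.move_pose(position, orientation): joint-space move of the TCP to a pose.
- r.servo_line(position, rot=None, rate=0.15, guard=None): straight line of the TCP; rot=None keeps the orientation; rate is the mean speed in m/s. With guard (N) it stops when the force on the tool has changed by that much, and returns True; else False.
- r.set_joints(angles): joint-space move.
- r.gripper_to(opening): finger opening in m; the grip force is fixed at half the most; returns when the fingers have stopped.
- r.sleep(seconds).
- r.inverse_kinematics(position, orientation): joint angles nearest the present ones, or None.
- r.read_camera(name): name is "side" or "top"; returns a dict with "pixels" (420x560x3 uint8, red, green, blue), "fx", "fy", "cx", "cy" (pixels), "T" (4x4, takes a point from camera to world coordinates). Camera axes: x right, y down, z forward; pixel columns grow to the right and rows downward; lengths in m; the calibration is good to about 2 mm. A picture is of the moment at which its call begins. There is no depth.
A pose or a line that the arm cannot do raises r.MotionError and nothing moves.
- r.sign_off(): hands the job in; it is judged then, once.
Readings, each from a call of its own:
- r.current_t(): time.
- r.current_qpos(): joint angles.
- r.current_qd(): joint speeds.
- r.current_effort(): joint torques, N m.
- r.current_position(): TCP position.
- r.current_orientation(): TCP orientation.
- r.current_contact_force(): force on the tool from outside, world axes, zero at the start.
- r.current_ft_torque(): the same for the moment, N m.
- r.current_gripper_width(): finger opening in m.
- r.current_finger_force(): force on a finger pad.
Only numpy, scipy, OpenCV 4.12 (cv2) and the standard library are available. Lean on these libraries where they do the work, as an engineer would, in place of code of your own. Each camera call takes 0.05 s, during which the arm holds its last target. There are 200 camera calls.

## Working session

There is one attempt and no reset: what is moved stays moved. The work goes in short steps, each a Python script; the robot and the scene stay as the last script left them, time stands still between calls to the robot, and variables do not carry over. Pictures are saved under pics/ and viewed, at most 10 in all, crops included, and the job is handed in when it is done.

```bash
mkdir -p pics; python3 - <<'E'
from cell import r
import cv2,numpy as np
for n in("top","side"):
    c=r.read_camera(n); cv2.imwrite(f"pics/{n}0.png",c["pixels"][:,:,::-1]); np.savez(f"{n}0.npz",**c)
    print(n,c["fx"],c["fy"],c["cx"],c["cy"]);print(np.round(c["T"],3))
print(r.current_t(),r.current_orientation())
E
```

```text
top 520.5978167040171 520.5978167040171 287.66640954524706 207.74871538513713
[[-0.029 -0.997  0.068  0.413]
 [-1.     0.029  0.007  0.035]
 [-0.009 -0.068 -0.998  1.412]
 [ 0.     0.     0.     1.   ]]
side 456.0090288885064 456.0090288885064 277.2930677926624 211.82719789832342
[[ 0.99   0.089 -0.114  0.644]
 [ 0.144 -0.551  0.822 -0.932]
 [ 0.011 -0.83  -0.558  0.748]
 [ 0.     0.     0.     1.   ]]
0.1 [[ 9.04412980e-01  4.26657940e-01 -4.05317031e-04]
 [ 4.26658126e-01 -9.04412401e-01  1.02587338e-03]
 [ 7.11232728e-05 -1.10074500e-03 -9.99999392e-01]]
```

View pics/top0.png

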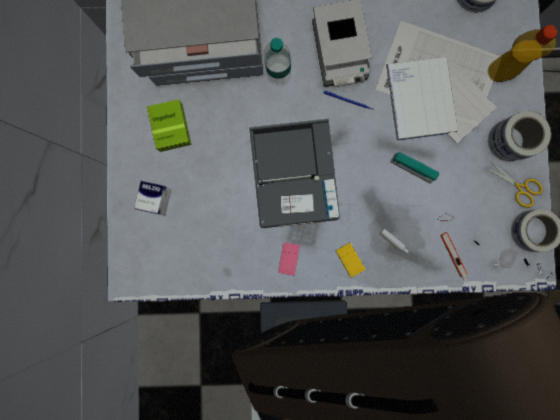

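View pics/side0.png

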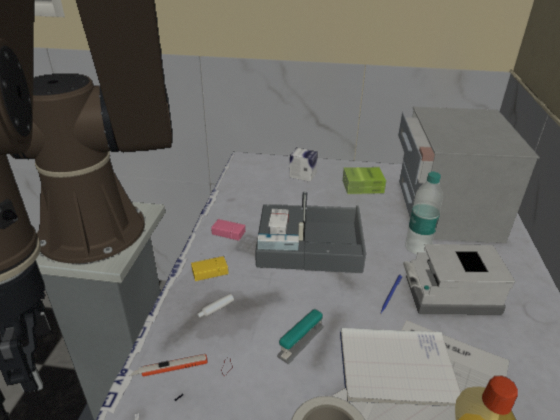

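The top view shows the box at cols 250-338, rows 120-227, with the flap near row 180. A white pack is on the ledge at (297,203), with a white/blue carton to its right at (331,198).

Things that could be taken for the pack:
- white pack on the ledge, top (297,203), side (279,222)
- pink block, top (289,259)
- yellow block, top (350,259)
- grey strips, top (303,233)
- white/blue carton, top (331,198)

By the description it is the white one in front of the flap. I'll check that in a close crop.

```bash
python3 - <<'E'
import cv2,numpy as np
a=cv2.imread("pics/top0.png")[112:242,235:355]; b=cv2.imread("pics/side0.png")[180:280,235:375]
a=cv2.resize(a,None,fx=4.6,fy=4.6,interpolation=cv2.INTER_CUBIC)
cv2.imwrite("pics/ctop.png",np.clip(a*1.6,0,255).astype('uint8'))
b=cv2.resize(b,None,fx=5.6,fy=5.6,interpolation=cv2.INTER_CUBIC)
cv2.imwrite("pics/cside.png",np.clip(b*1.6,0,255).astype('uint8'))
E
```

```text
(no output)
```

View pics/ctop.png

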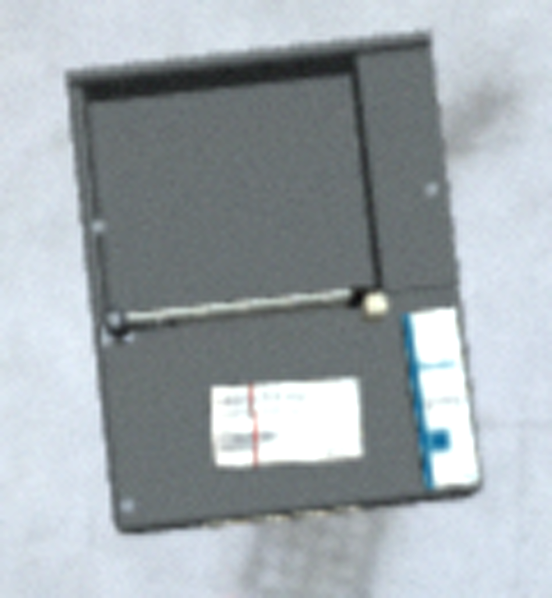

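View pics/cside.png

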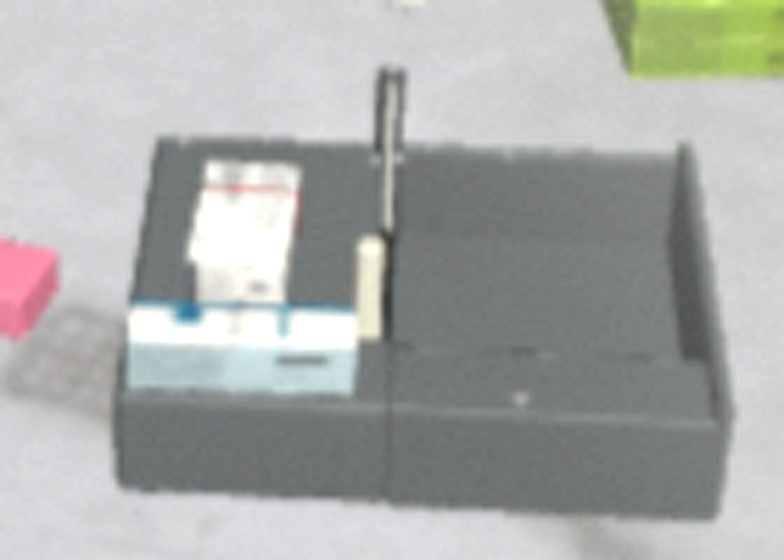

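The crops confirm the choice: the white pack with a red band, top-face corners at crop (212,387)…(362,462), i.e. about (297,204) in full. It lies before the flap, left of the cream stop post (375,303) and the blue/white carton. The hinge is at crop (117,322).

```bash
cat > h.py <<'E'
import numpy as np,cv2
def ray(c,uv,z):
    d=c["T"][:3,:3]@np.array([(uv[0]-c["cx"])/c["fx"],(uv[1]-c["cy"])/c["fy"],1]); o=c["T"][:3,3]
    return o+d*(z-o[2])/d[2]
def fit2(b,w):  # rigid box->world
    b=np.array(b);w=np.array(w);bm=b.mean(0);wm=w.mean(0)
    U,S,V=np.linalg.svd((b-bm).T@(w-wm));R=(U@V).T
    return R,wm-R@bm
E
python3 - <<'E'
from h import *
c=dict(np.load("top0.npz")); s=dict(np.load("side0.npz"))
T=lambda u,v,z:ray(c,(235+u/4.6-.4,112+v/4.6-.4),z)[:2]
S=lambda u,v,z:ray(s,(235+u/5.6-.4,180+v/5.6-.4),z)[:2]
pts=[((-.115,.095),T(117,530,.06)),((-.115,-.115),T(480,492,.06)),((.149,.095),T(68,75,.068)),((.149,-.115),T(428,33,.068)),((0,.08),T(117,320,.112)),((-.007,-.063),T(375,303,.109))]
b,w=zip(*pts);R,t=fit2(b,w)
np.savez("box.npz",R=R,t=t)
print("origin",t,"yaw",np.degrees(np.arctan2(R[1,0],R[0,0])));print("res mm",np.round(1000*((np.array(w)-t)@R-np.array(b)),1))
# pack top by mask
def show(n,P): print(n,np.round(1000*((np.array(P)-t)@R),1).tolist())
im=c["pixels"].astype(int); m=((im.min(2)>125)).astype(np.uint8); m[:,:270]=0;m[:,318:]=0;m[:185]=0;m[:,:][218:]=0
k=max(cv2.findContours(m,0,1)[0],key=cv2.contourArea); rc=cv2.minAreaRect(k);print(rc)
cor=[ray(c,p,.084)[:2] for p in cv2.boxPoints(rc)];show("pack mask",cor)
show("pack hand",[T(*p,.084) for p in((212,387),(358,378),(362,462),(216,467))])
show("carton",[T(*p,.087) for p in((405,313),(455,307),(478,485),(427,490))])
show("side: post top, hinge pin, pack corners top",[S(370,238,.109),S(392,68,.112),S(300,165,.084),S(207,165,.084),S(195,255,.084),S(292,262,.084)])
E
```

```text
origin [0.57763787 0.03337901] yaw 4.674224737576862
res mm [[ 2.1 -1.4]
 [ 0.8  2.5]
 [-1.8 -1.7]
 [-0.6  2.1]
 [-0.8 -1.6]
 [ 0.2  0.1]]
((296.702392578125, 203.2373504638672), (16.904516220092773, 31.81292724609375), 86.42366790771484)
pack mask [[-40.5, 32.1], [-44.4, -49.2], [-87.8, -47.0], [-83.8, 34.2]]
pack hand [[-40.5, 31.1], [-44.5, -50.2], [-91.3, -47.1], [-85.1, 33.8]]
carton [[-11.6, -80.2], [-11.3, -108.2], [-111.2, -109.3], [-110.8, -81.0]]
side: post top, hinge pin, pack corners top [[-6.2, -58.5], [1.4, 79.3], [-40.0, 34.2], [-83.7, 30.7], [-83.7, -42.2], [-40.2, -44.2]]
```

```bash
cat >> h.py <<'E'
B=np.load("box.npz")
def pose(cx,cy,phi=35.5,sg=1):
    """TCP xy + orientation so that the pushing corner of rear finger is at box (cx,cy) mm; front finger leads along phi"""
    f=np.radians(phi);d=np.array([np.cos(f),np.sin(f)])
    C=np.array([cx,cy])/1e3-.011*np.array([np.sin(f),-np.cos(f)])+.0425*d
    y=np.append(B["R"]@d,0)*sg;z=np.array([0,0,-1.]);
    return B["R"]@C+B["t"],np.column_stack([np.cross(y,z),y,z])
def snap(r,name,views=("side","top")):
    out=[]
    for n,(a,b,w,h) in dict(side=(225,150,150,130),top=(235,112,130,130)).items():
        if n in views:
            p=r.read_camera(n)["pixels"];out.append(cv2.resize(np.clip(p[b:b+h,a:a+w,::-1]*1.5,0,255).astype("uint8"),None,fx=(400 if len(views)>1 else 560)/w,fy=(400 if len(views)>1 else 560)/w,interpolation=2))
    m=max(o.shape[0] for o in out);cv2.imwrite(f"pics/{name}.png",np.hstack([np.pad(o,((0,m-o.shape[0]),(0,0),(0,0))) for o in out]))
E
python3 - <<'E'
from h import *
from cell import r
q0=np.array(r.current_qpos());best=None
for sg in(1,-1):
    p,R=pose(-94,-11,sg=sg);q=r.inverse_kinematics([*p,.2],R);print(sg,p,None if q is None else np.round(q,0))
    if q is not None and (best is None or abs(q[5])<best[0]):best=(abs(q[5]),sg)
sg=best[1];open("sg","w").write(str(sg))
r.gripper_to(.085);p,R=pose(-94,-11,sg=sg)
r.move_pose([*p,.2],R);print(r.current_t(),r.current_gripper_width())
r.servo_line([*p,.10],rate=.1,guard=5)
print("hit",r.servo_line([*p,.055],rate=.02,guard=4),r.current_position(),r.current_contact_force())
z=r.current_position()[2]+.006
r.servo_line([*p,z],rate=.05);open("z","w").write(str(z))
print(z,r.current_t(),r.current_contact_force());snap(r,"down")
E
```

```text
1 [0.5102243  0.05057781] [  2.  20. 112.  -0.  48. -38.]
-1 [0.5102243  0.05057781] [  2.  20. 112.  -0.  48. 142.]
2.7333 0.08516793772876295
hit True [0.51019334 0.05057122 0.06098522] [-1.90596577  0.31067854  9.16955515]
0.06698522444344503 5.8833 [ 0.62558275 -0.54462636  0.18850704]
```

View pics/down.png

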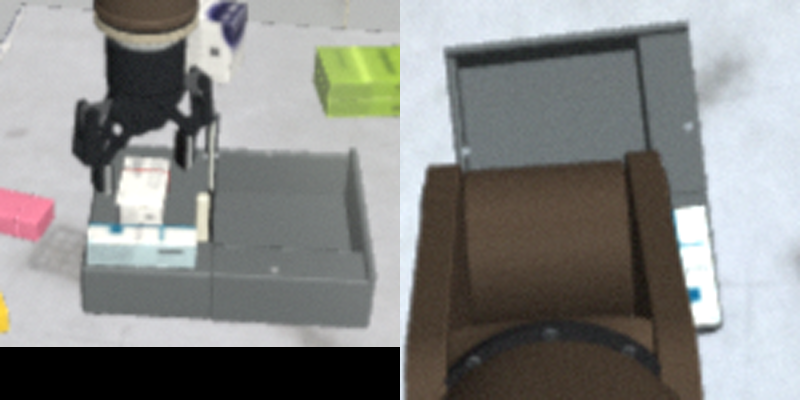

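Side crop: rear finger tip is just behind the pack at (103,185), front finger tip ahead-left of it at (185,160) near the flap. All clear. Tips are 1 mm below the TCP and now stand about 6 mm above the ledge. Pushing in steps, measuring the pack's edges in the side view.

```bash
cat >> h.py <<'E'
def meas(r):
    """front/rear edge of the pack's white top in side view, box mm: x at y=-10 and slope (deg)"""
    c=r.read_camera("side");p=c["pixels"].astype(int);m=(p.min(2)>118)
    vs,us=np.nonzero(m[190:240,250:330]);
    W=np.array([ray(c,(u+250,v+190),.084)[:2] for u,v in zip(us,vs)]);b=((W-B["t"])@B["R"])*1e3
    b=b[(b[:,0]>-100)&(b[:,1]<45)&(b[:,1]>-38)]
    res=[]
    for f in(max,min):
        P=[(y,f(b[abs(b[:,1]-y)<2.5][:,0])) for y in range(-34,36,5) if (abs(b[:,1]-y)<2.5).any()]
        P=np.array(P)
        if len(P)<5: res.append(None);continue
        k=np.polyfit(P[:,0],P[:,1],1)
        g=abs(P[:,1]-np.polyval(k,P[:,0]))<4
        if g.sum()>3:k=np.polyfit(P[g,0],P[g,1],1)
        res.append((round(np.polyval(k,-10),1),round(-np.degrees(np.arctan(k[0])),1)))
    return res,"yrange",np.round([b[:,1].min(),b[:,1].max()],0)
def go(r,cx,cy,rate=.04,guard=15,dz=0):
    z=float(open("z").read())+dz;p,_=pose(cx,cy,sg=1)
    h=r.servo_line([*p,z],rate=rate,guard=guard)
    print((cx,cy),"hit" if h else "","F",np.round(r.current_contact_force(),1),"t",round(r.current_t(),1))
E
python3 - <<'E'
from h import *
from cell import r
print(meas(r))
for x in(-86,-78,-70): go(r,x,-11);print(meas(r))
snap(r,"p1",("side",))
E
```

```text
([(np.float64(-41.2), np.float64(2.4)), (np.float64(-84.2), np.float64(-3.9))], 'yrange', array([-37.,  43.]))
(-86, -11)  F [-0.7  0.2  0.1] t 6.4
([(np.float64(-26.0), np.float64(10.5)), (np.float64(-82.2), np.float64(-3.8))], 'yrange', array([-37.,  43.]))
(-78, -11)  F [-1.2 -0.8  0.6] t 6.8
([(np.float64(-37.1), np.float64(-9.7)), (np.float64(-74.0), np.float64(-0.9))], 'yrange', array([-38.,  35.]))
(-70, -11)  F [ 0.6 -1.9  2.1] t 7.2
([(np.float64(-26.1), np.float64(0.1)), (np.float64(-66.1), np.float64(0.4))], 'yrange', array([-38.,  35.]))
```

View pics/p1.png

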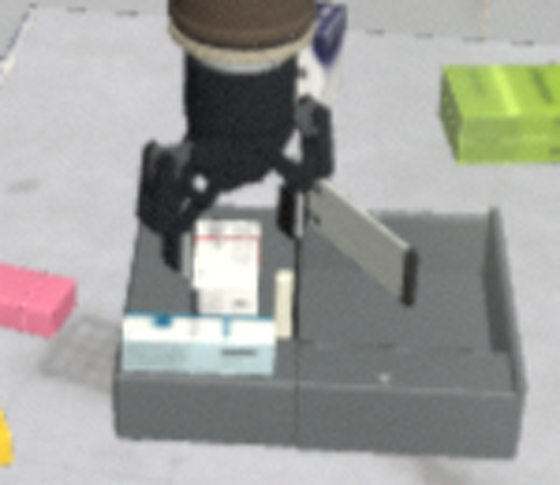

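The pack has straightened (rear edge slope about 0°) and is still on the ledge. The flap is held open at (360,250) by the front finger, well clear of the pack. I'll shift the contact slightly left and go on.

```bash
python3 - <<'E'
from h import *
from cell import r
go(r,-73,-11);go(r,-73,-8.5)
for x in(-62,-54,-46): 
    go(r,x,-8.5);m=meas(r);print(m)
    if m[0][1] is None or abs(m[0][1][1])>5: break
snap(r,"p2",("side",))
E
```

```text
(-73, -11)  F [-0.2 -2.3  2. ] t 7.5
(-73, -8.5)  F [-1.2 -2.2  3.6] t 7.8
(-62, -8.5)  F [-1.  -1.8  3.7] t 8.2
([(np.float64(-18.2), np.float64(2.2)), (np.float64(-58.9), np.float64(1.7))], 'yrange', array([-38.,  35.]))
(-54, -8.5)  F [-0.9 -2.5  1.9] t 8.6
([(np.float64(-8.3), np.float64(7.4)), (np.float64(-51.2), np.float64(2.4))], 'yrange', array([-38.,  36.]))
(-46, -8.5)  F [ 1.  -2.   2.2] t 9.0
([(np.float64(-0.2), np.float64(0.8)), (np.float64(-42.2), np.float64(5.0))], 'yrange', array([-38.,  37.]))
```

View pics/p2.png

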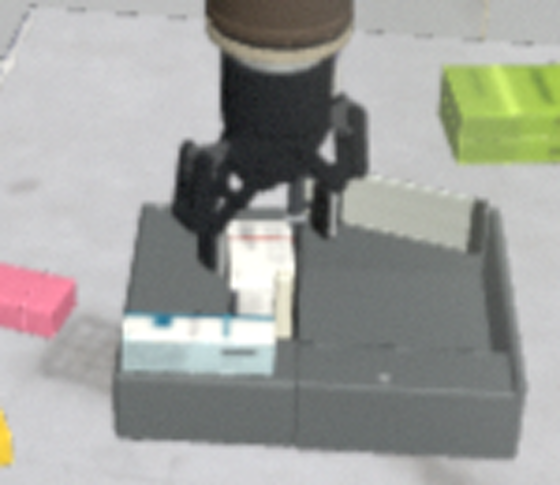

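Flap now about 70° open and held; pack front is at the flap line, turned about +4°. I'll shift the contact left to turn it back.

```bash
python3 - <<'E'
from h import *
from cell import r
go(r,-49,-8.5);go(r,-49,-3)
for x in(-38,-30,-22,-16): 
    go(r,x,-3);m=meas(r);print(m)
    if m[0][1] is None or abs(m[0][1][1])>7: break
snap(r,"p3",("side",))
E
```

```text
(-49, -8.5)  F [ 0.3 -2.   2.9] t 9.4
(-49, -3)  F [ 2.9 -3.3  3.2] t 9.7
(-38, -3)  F [ 1.3 -1.   0.5] t 10.1
([(np.float64(7.4), np.float64(5.7)), (np.float64(-33.4), np.float64(2.3))], 'yrange', array([-38.,  38.]))
(-30, -3)  F [ 1.  -1.8  1.2] t 10.5
([(np.float64(15.2), np.float64(4.9)), (np.float64(-25.8), np.float64(2.0))], 'yrange', array([-37.,  37.]))
(-22, -3)  F [ 2.1 -1.1  0.8] t 10.9
([(np.float64(23.1), np.float64(5.0)), (np.float64(-18.1), np.float64(1.7))], 'yrange', array([-38.,  37.]))
(-16, -3)  F [-0.7 -1.7  2.4] t 11.2
([(np.float64(29.7), np.float64(2.8)), (np.float64(-10.5), np.float64(1.3))], 'yrange', array([-38.,  38.]))
```

View pics/p3.png

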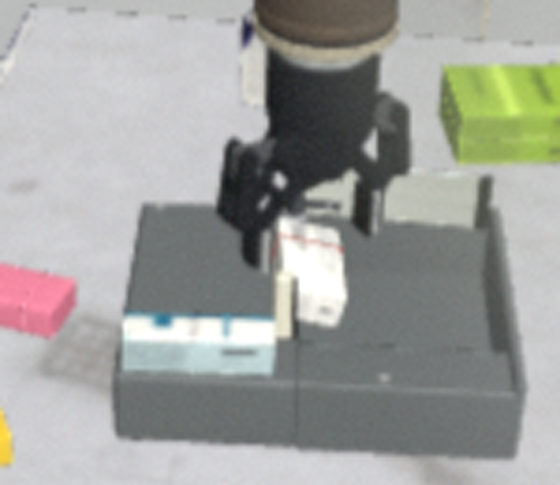

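The pack's front overhangs the well and it lies straight. The finger is near the flap's end of travel, so I'll ease right and push the last bit.

```bash
python3 - <<'E'
from h import *
from cell import r
go(r,-19,-3);go(r,-19,-8)
for x,y in((-8,-8),(0,-8),(8,-9),(14,-10)): go(r,x,y)
r.sleep(.4)
snap(r,"p4",("side",))
E
```

```text
(-19, -3)  F [ 0.3 -1.1  2.1] t 11.6
(-19, -8)  F [-1.7 -0.6  2.5] t 11.8
(-8, -8)  F [ 1.2 -2.   0.9] t 12.3
(0, -8)  F [ 1.3 -0.8  0.4] t 12.6
(8, -9)  F [0.8 0.1 1. ] t 13.0
(14, -10)  F [ 0.1 -1.1  0.9] t 13.3
```

View pics/p4.png

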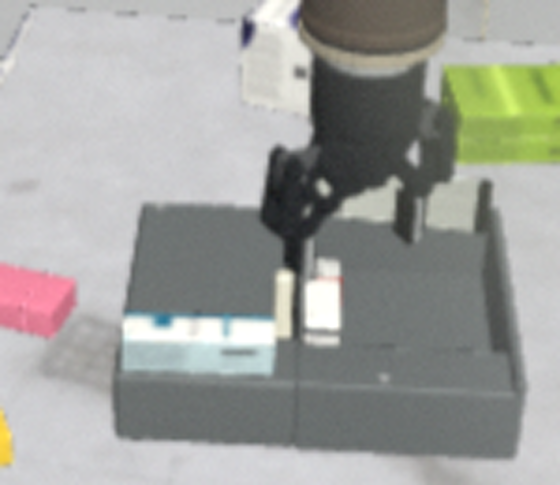

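The pack has dropped into the well; it sits just behind the near wall at about (323,305). I'll back out along the same path so the flap follows the finger shut, then lift and look.

```bash
python3 - <<'E'
from h import *
from cell import r
go(r,-40,-9,rate=.08);go(r,-98,-11,rate=.06)
go(r,-98,-11,rate=.12,dz=.13)
q=np.array(r.current_qpos());q[0]-=60;r.set_joints(q)
r.sleep(.5);print(r.current_t());snap(r,"p5")
E
```

```text
(-40, -9)  F [-2.2  0.5  1.7] t 14.6
(-98, -11)  F [-0.2 -0.2 -0.2] t 15.7
(-98, -11)  F [0.2 0.1 0.4] t 16.9
19.2417
```

View pics/p5.png

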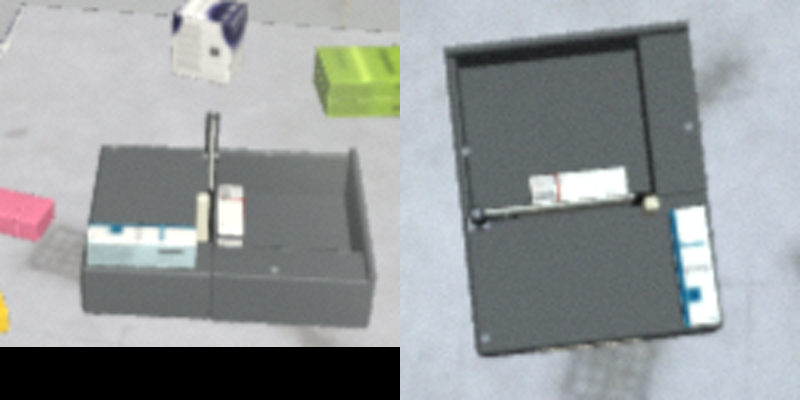

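The flap is shut against its stop (top view, (475,215) to (650,200)). The pack is standing on edge, at rest in the well below the rim at (580,187). The carton hasn't moved and the arm is clear.

```bash
python3 -c "
from cell import r
print(r.sign_off())"
```

```text
the job is handed in; nothing more can be done
None
```

The pack is in the well, standing on edge below the rim; the flap is shut behind it, the carton is where it was, and the job was handed in at about 19 s.

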